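# Bring the marked jar of the revolving caddy to the front and hold it there

## Task

On the record-packing bench, take hold of the revolving caddy by the wooden bar handle on its middle post and turn it until the one tall jar with the ball knob on its lid faces front, lined up with the upright fin of the index bracket. Keep gripping the handle and hold the turntable still there: the job finishes while you are holding it, so do not let go at the end (letting go to take a fresh grip on the way is fine). Touch none of the jars, keep them all seated upright in their cups, and leave the records, sleeves and brush alone.

Things in the scene. Friction and masses are not known exactly. Their poses are not given: they have to be found in the camera images.
- turntable: turning part of the revolving caddy: plywood disc, 244 mm across, top 27 mm above the bench, with bar handle. Turns easily both ways on an upright axis (0.06 N m friction, no spring or notches, +-7 rad). Five cups (54 mm wide, rims 42 mm above the bench), 72 degrees apart, 85 mm from the axis, hold one jar each. Origin: on the axis, 15 mm above the bench; x along the bar handle, z up
- handle (a point): centre of the wooden bar handle, fixed on a 16 mm steel post in the middle of the turntable; on the axis, 170 mm above the bench. The bar is level, 90 mm long, 16 mm thick, 34 mm tall (153 to 187 mm above the bench). x along the bar, y across its thickness, z up. At the start its -x end points over one of the cups
- index: fixed bracket that shows the caddy's front. A flat steel strip 30 mm wide runs under the turntable and out at its front, where an upright steel fin (5 mm thick, 32 mm long radially, top 46 mm above the bench) stands 135 to 167 mm from the axis, just outside the disc. Origin: on the turntable's axis at bench level; its -x axis points to the fin, z up
- marked_jar: the marked jar: the one tall jar with a ball knob on its lid. 45 mm in diameter, 75 mm tall to the lid's top, 98 mm to the top of the 22 mm steel ball (125 mm above the bench when seated). Loose in its cup, about 150 g. Origin: centre of its underside (27 mm above the bench when seated), z up
- jar1: plain jar, standing in one of the cups of the turntable: 45 mm in diameter, 51 mm tall with its flat steel lid, no knob. Loose, about 150 g. Origin: centre of its underside, z up
- jar2: plain jar, standing in one of the cups of the turntable: 45 mm in diameter, 51 mm tall with its flat steel lid, no knob. Loose, about 150 g. Origin: centre of its underside, z up
- jar3: plain jar, standing in one of the cups of the turntable: 45 mm in diameter, 51 mm tall with its flat steel lid, no knob. Loose, about 150 g. Origin: centre of its underside, z up
- jar4: plain jar, standing in one of the cups of the turntable: 45 mm in diameter, 51 mm tall with its flat steel lid, no knob. Loose, about 150 g. Origin: centre of its underside, z up
- records: bystander: short stack of small black records lying flat, 175 mm in diameter, 31 mm high, to the left. Origin: centre of its underside
- sleeves: bystander: stack of paper sleeves, about 180 mm square, 28 mm high, to the right. Origin: centre of its underside
- brush: bystander: wooden record brush, 100 x 35 mm, 34 mm high, to the left beyond the records. Origin: centre of its underside, x along its length
There are look-alikes about, which are no part of the job. What is shaped like the marked_jar but blue or orange is not meant. What is shaped like the jar1 but pink or red is not meant.

How it is judged:
On the way, in this order (a step that is already met when the one before it is completed fails the run):
1. the handle is gripped while the marked jar is still away from the front (contact force between the fingers and turntable above 4 N and distance between the grasp point and handle below 0.06 m and not (y of marked_jar in the frame of index between -0.012 and 0.012 m and x of marked_jar in the frame of index below -0.06 m)), for 0.1 s.
2. the marked jar stands at the front, the turntable still, with the handle gripped (contact force between the fingers and turntable above 4 N and distance between the grasp point and handle below 0.06 m and y of marked_jar in the frame of index between -0.012 and 0.012 m and x of marked_jar in the frame of index below -0.06 m and angular speed of turntable below 0.06 rad/s), for 0.2 s.
At the end, for the whole second after the job is handed in: Fingers grip the handle (over 4 N, within 60 mm of its centre); the marked jar is on the fin's side, its middle within 12 mm of the line from axis to fin; turntable still (under 0.06 rad/s); all five jars seated (underside below 34 mm, within 95 mm of the axis) and upright within 0.15 rad (all of step 2 and z of each of jar1, jar2, marked_jar, jar3, jar4 in the frame of index below 0.034 m and angle between each of jar1, jar2, marked_jar, jar3, jar4's own z axis and vertical below 0.15 rad and horizontal distance between each of jar1, jar2, marked_jar, jar3, jar4 and index below 0.095 m); the arm keeps its last pose, push and grip.
It fails at once if a jar is touched by the robot (contact force between any of the fingers, the arm and jar1 above 0.5 N or contact force between any of the fingers, the arm and jar2 above 0.5 N or contact force between any of the fingers, the arm and marked_jar above 0.5 N or contact force between any of the fingers, the arm and jar3 above 0.5 N or contact force between any of the fingers, the arm and jar4 above 0.5 N).
It fails at once if a jar tips or leaves its cup (angle between any of jar1, jar2, marked_jar, jar3, jar4's own z axis and vertical above 0.35 rad or z of any of jar1, jar2, marked_jar, jar3, jar4 in the frame of index above 0.045 m).
It fails at once if a bystander is disturbed (distance of any of records, sleeves, brush from where it was at the start of the episode above 0.02 m).
It also fails if it takes over 56 s, if anything falls off the work surface, if the arm or the gripper's body presses on something with over 40 N, if the wrist force passes 120 N, or if a joint passes its speed limit or range.

## Robot

A 6-joint arm with a two-finger parallel gripper is mounted at the origin on the work surface. World frame = base frame: x ahead of the robot, y to its left, z up, the work surface at z = 0. Lengths are in m, angles in rad, forces in N, time in s.
With the tool pointing down it reaches from about 0.4 to 0.925 m from the base axis. Payload 3.4 kg.
Tool frame: the origin (TCP) lies on the centre line of the jaws, within the pads' length; the fingertips stand 11 mm ahead of it and the grasp point (between the pads) lies 8 mm behind it; z points along the fingers, y is the direction in which the jaws open and shut (so a half turn about z gives the same grasp; the last joint's range is limited). The gripper opens to 85 mm and grips with 20 to 120 N. Pads are 22 mm wide; open, the fingers measure 114 mm over their backs; the gripper's body (76 mm by 85 mm) begins 54 mm behind the grasp point. The pads swing forward as they close: fully open they stand 13 mm farther back than shut.
Start: joints at [1.046, 0.307, 1.506, -0, 1.328, -0.073], TCP at [0.251, 0.517, 0.221] pointing down, gripper open.
Joint ranges: [-3.12, 3.12], [-1.05, 2.28], [0.14, 2.33], [-1.42, 4.57], [0.1, 2.73], [-2.68, 2.68]. Speed limits (rad/s): [2.57, 2.57, 3.14, 3.14, 3.14, 3.14].

## Interface

Orientations are given as a unit quaternion [w, x, y, z].
In Python, from cell import manip gives the robot as it stands. The module is installed in compiled form; this text tells all that it offers.
- The arm moves only by the tool send_rows, never from a script. Its argument "steps" is one flat list of numbers, 4 for each row, row after row: the shift along the tool's x, y, z in mm, then the turn about the tool's z in rad. In form: [dx, dy, dz, spin, dx, dy, dz, spin, ...]. A call has 1 to 10 rows; each row is the pose to reach, as a shift and turn from the pose commanded when the call began, along the tool's axes at that moment; what a row does not reach only later rows make up. A row lasts 1/10 s, in which the tool goes at most 50 mm and 8.59 degrees, less where a joint would pass 70% of its speed; a pose out of reach is approached as far as the arm can. A call with a gripper value outside its range is refused whole. "jaw" is the finger opening in mm, from 0 to 85.4, set as the call begins (left out, the last holds). The fingers move at their own pace and stop on an object; "grip_force" is the grip in N (left out, the last holds). Time passes only in rows, so rows that repeat a pose let the fingers close. It gives the time, the measured TCP pose, the force and the opening at its end, in the units of the state.
- manip.get_obs(): the state, without advancing time (a new reading comes with each control period).
- manip.read_camera(name): name is "side" or "top" or "wrist"; returns a dict with "image" (400x640x3 uint8, blue, green, red), "mtx" (3x3 intrinsics, pixels), "dist_coeffs" ([k1, k2, p1, p2, k3] as OpenCV has them; the pictures are not rectified), "R" (3x3) and "t" (3): a world point X has camera coordinates R X + t; the wrist camera has in their place "tool_from_camera" (4x4, takes a point from camera to tool coordinates, whose origin is the TCP and whose axes are the flange's). Camera axes: x right, y down, z forward; pixel columns grow to the right and rows downward; lengths in m; the calibration is good to about 2 mm. A picture is of the moment at which its call begins: read the wrist's pose just before it. There is no depth.
- manip.finish_job(): hands the job in, once; it reports no verdict.
Trained networks look in the newest picture that a camera, given by its name, has taken for a name from the list of things; names that differ only in an ending like _2 or _b are one class to them, and where a whole thing is asked for, a point or a joint stands for the part that bears it (a point fixed in the world has none). Each returns a list of dicts, best first, with "p" (0 to 1); they miss things now and then, are a little off and sometimes report something else, mostly with a low value. They report only what shows in the picture. A call takes as long as a camera call. They do not tell look-alikes from the thing itself.
- manip.find_in(camera, thing): "at" ([x, y, z] in m, in world coordinates, good to about 4 mm: the middle of the surface that is visible of it).
- manip.trace(camera, thing): "mask" (400x640 bool, what is visible of it).
- manip.landmark_of(camera, thing): "at" ([x, y, z] in m, in world coordinates, good to about 4 mm: a listed point, or the origin of a listed thing).
The state is a dict: "clock": time; "joint_pos": joint angles; "joint_velocities": joint speeds; "tau": joint torques, N m; "position": TCP position; "tcp_rot": TCP orientation; "force": force on the tool from outside, world axes, zero at the start; "moment": the same for the moment, N m; "gripper_width": opening from 0.0 (shut) to 1.0 (fully open).
Only numpy, scipy, OpenCV 4.12 (cv2) and the standard library are available. Lean on these libraries where they do the work, as an engineer would, in place of code of your own. Each camera call takes 0.05 s, during which the arm holds its last target.

## Working session

There is one attempt and no reset: what is moved stays moved. The work goes in short steps, Python scripts to look and compute and a tool call to move; the robot and the scene stay as the last step left them, time stands still between calls to the robot, and variables do not carry over. Pictures are saved under pics/ and viewed, and the job is handed in when it is done.

Besides the shell and the picture viewer there is one more tool, called after "Call:" as name(argument=value, ...) on one line, values as JSON. send_rows: Moves the arm, as the interface text tells. Its arguments: {"type":"object","properties":{"steps":{"type":"array","items":{"type":"number"}},"jaw":{"type":"number"},"grip_force":{"type":"number"}},"required":["steps"]}

```bash
mkdir -p pics; cat > h.py <<'E'
from cell import manip
import cv2, numpy as np
def snap(c,n):
    r=manip.read_camera(c); cv2.imwrite(f'pics/{n}.png',r['image']); return r
E
python3 - <<'E'
from h import *
o=manip.get_obs(); print(o)
for c in ('side','top'):
    r=snap(c,c+'0')
    for t in ('turntable','handle','index','marked_jar','jar1','records','sleeves','brush'):
        l=manip.landmark_of(c,t); print(c,t,[(np.round(d['at'],3).tolist(),round(d['p'],2)) for d in l])
    print([(np.round(d['at'],3).tolist(),round(d['p'],2)) for d in manip.find_in(c,'marked_jar')])
E
```

```text
{'clock': 0.0, 'joint_pos': array([ 1.04548401e+00,  3.07573273e-01,  1.50765327e+00, -1.14668143e-05,
        1.32836573e+00, -7.34832614e-02]), 'joint_velocities': array([-2.88615954e-04,  1.12495122e-04, -8.92721855e-05, -2.92215542e-04,
       -1.32679767e-04, -5.91471305e-04]), 'tau': array([-1.53316589e-03, -4.57569015e+01, -2.51915288e+01, -5.51628164e-04,
        1.37940168e-02,  1.44650994e-05]), 'position': array([0.25071985, 0.51668803, 0.22038847]), 'tcp_rot': array([-2.89570480e-04,  2.23996288e-01,  9.74589485e-01, -9.56969096e-04]), 'force': array([-0.17576987, -0.87268827,  0.47463354]), 'moment': array([-0.00820375,  0.01111755,  0.02287795]), 'gripper_width': 1.0000130910966833}
side turntable [([0.563, -0.04, 0.012], 0.66)]
side handle [([0.56, -0.038, 0.169], 0.78)]
side index []
side marked_jar [([0.788, -0.116, -0.0], 0.88), ([0.791, -0.031, 0.001], 0.81), ([0.647, -0.048, 0.03], 0.54)]
side jar1 [([0.576, -0.124, 0.023], 0.69), ([0.502, 0.017, 0.03], 0.58), ([0.484, -0.086, 0.029], 0.55), ([0.327, 0.108, -0.001], 0.48), ([0.54, 0.201, 0.001], 0.44)]
side records [([0.414, 0.422, 0.002], 0.71)]
side sleeves [([0.458, -0.435, -0.006], 0.97)]
side brush [([0.683, 0.32, 0.001], 0.61)]
[([0.784, -0.132, 0.057], 0.78), ([0.787, -0.04, 0.064], 0.58), ([0.64, -0.063, 0.091], 0.49)]
top turntable [([0.56, -0.04, 0.014], 0.81)]
top handle [([0.562, -0.042, 0.17], 0.55), ([0.411, 0.422, 0.0], 0.26)]
top index []
top marked_jar [([0.648, -0.051, 0.023], 0.87), ([0.788, -0.119, 0.004], 0.8), ([0.793, -0.029, -0.002], 0.63)]
top jar1 [([0.499, 0.019, 0.027], 0.69), ([0.538, 0.202, 0.0], 0.69), ([0.574, -0.122, 0.03], 0.64), ([0.597, 0.032, 0.024], 0.59), ([0.478, -0.081, 0.028], 0.53), ([0.323, 0.108, -0.002], 0.5)]
top records []
top sleeves [([0.461, -0.44, 0.004], 0.9)]
top brush [([0.689, 0.322, -0.004], 0.63)]
[([0.784, -0.024, 0.073], 0.82), ([0.64, -0.049, 0.099], 0.54)]
```

View pics/top0.png

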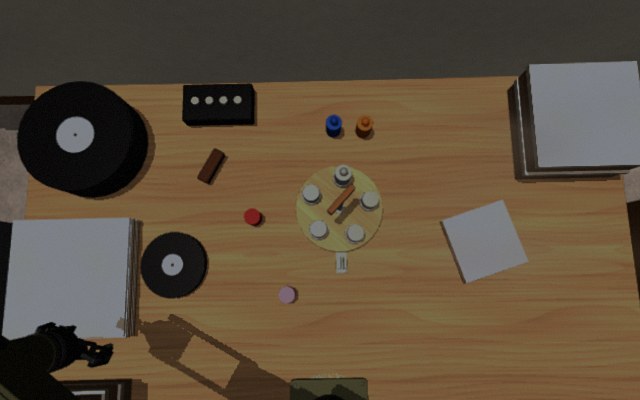

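View pics/side0.png

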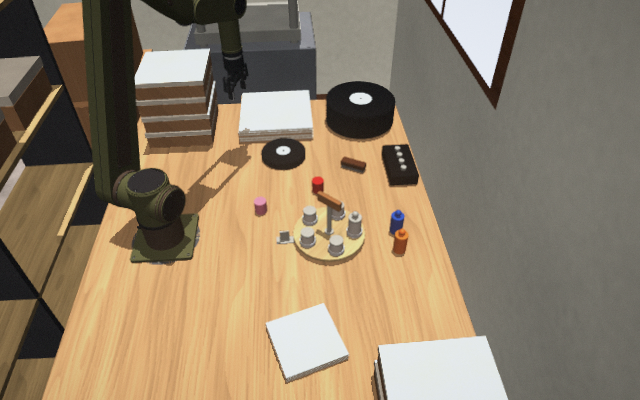

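Call:
send_rows(steps=[0,0,-30,0,0,0,-60,0,-30,-20,-70,0,-70,-50,-70,0.03,-115,-80,-70,0.06,-165,-115,-70,0.1,-215,-150,-70,0.15,-255,-178,-70,0.2,-280,-195,-70,0.25,-290,-202,-70,0.3], jaw=85)

```text
clock: 2.0
position: [0.4255, 0.2052, 0.2915]
tcp_rot: [0.001, 0.37, 0.929, -0.001]
force: [0.3, 0.8, -1.0]
gripper_width: 0.997
```

```bash
python3 - <<'E'
from h import *
from scipy.spatial.transform import Rotation as Ro
o=manip.get_obs(); q=o['tcp_rot'];R=Ro.from_quat(np.r_[q[1:],q[0]]).as_matrix();print(o['position'],o['joint_pos'],R.round(3))
d=np.array([0.562,-0.041,0.275])-o['position'];print((R.T@d*1000).round(1))
r=cv2.imread('pics/top0.png'); c=r[140:290,270:420]; cv2.imwrite('pics/topz.png',cv2.resize(c,(600,600),interpolation=cv2.INTER_CUBIC))
E
```

```text
[0.42554422 0.20520778 0.29154061] [ 0.3615544   0.11049346  1.58963539 -0.00208065  1.44069227 -0.45126268] [[-0.726  0.687  0.001]
 [ 0.687  0.726 -0.002]
 [-0.002 -0.    -1.   ]]
[-268.3  -85.1   17.1]
```

View pics/topz.png

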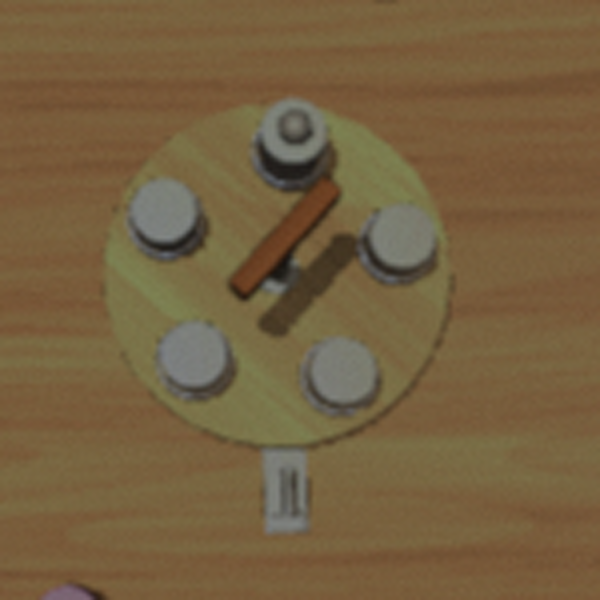

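Call:
send_rows(steps=[-20,-6,0,0,-55,-17,0,0,-95,-30,0,0,-135,-43,0,0,-175,-56,0,0,-215,-68,0,0,-245,-78,0,0,-262,-83,0,0,-268,-85,0,0,-268,-85,0,0])

```text
clock: 3.0
position: [0.5614, -0.036, 0.2911]
tcp_rot: [-0.0, 0.367, 0.93, 0.0]
force: [0.5, 0.6, 0.3]
gripper_width: 0.995
```

```bash
cat >> h.py <<'E'
from scipy.spatial.transform import Rotation as Ro
def pose():
    o=manip.get_obs(); q=o['tcp_rot'];return o,Ro.from_quat(np.r_[q[1:],q[0]]).as_matrix(),o['position']
def topw(px,r,z):
    u=cv2.undistortPoints(np.array([[px]],float),r['mtx'],r['dist_coeffs'])[0,0]
    if 'R' in r: Rc,t=r['R'],r['t']; C=-Rc.T@t; d=Rc.T@np.r_[u,1]
    else:
        T=r['W']; C=T[:3,3]; d=T[:3,:3]@np.r_[u,1]
    return C+d*(z-C[2])/d[2]
E
python3 - <<'E'
from h import *
o,R,p=pose();print(p,o['joint_pos'],R.round(3),o['clock'])
r=snap('wrist','w1')
W=np.eye(4);W[:3,:3]=R;W[:3,3]=p;r['W']=W@r['tool_from_camera']
np.save('w1.npy',r,allow_pickle=True)
for t in ('turntable','handle','index','marked_jar','jar1'):
    print(t,[(np.round(d['at'],3).tolist(),round(d['p'],2)) for d in manip.landmark_of('wrist',t)])
r=snap('top','t1');np.save('t1.npy',r,allow_pickle=True)
for t in ('turntable','index','marked_jar'):
    print(t,[(np.round(d['at'],3).tolist(),round(d['p'],2)) for d in manip.landmark_of('top',t)])
for px in ((270+288/4,140+490/4),(270+288/4,140+475/4),(342-270+270,140+520/4)):print(topw(px,r,0.046),topw(px,r,0.003))
E
```

```text
[ 0.5613605  -0.03602062  0.29105804] [-1.39550799e-01  2.44493938e-01  1.41880602e+00  5.63334364e-04
  1.47911491e+00 -9.57931477e-01] [[-0.73   0.683 -0.001]
 [ 0.683  0.73   0.001]
 [ 0.001 -0.    -1.   ]] 3.0
turntable [([0.562, -0.039, 0.013], 0.86)]
handle [([0.556, -0.041, 0.168], 0.98)]
index []
marked_jar [([0.788, -0.117, 0.001], 0.89), ([0.792, -0.031, 0.0], 0.82), ([0.644, -0.055, 0.025], 0.61)]
jar1 [([0.54, 0.2, 0.002], 0.96), ([0.576, -0.124, 0.028], 0.85), ([0.498, 0.017, 0.026], 0.82), ([0.49, -0.086, 0.028], 0.63), ([0.593, 0.036, 0.028], 0.61)]
turntable [([0.56, -0.041, 0.014], 0.7)]
index []
marked_jar []
[ 0.40597263 -0.04357751  0.046     ] [ 0.40669385 -0.04535924  0.003     ]
[ 0.416002   -0.04387093  0.046     ] [ 0.41707897 -0.04566306  0.003     ]
[ 0.3859978  -0.04299239  0.046     ] [ 0.38601051 -0.04475336  0.003     ]
```

View pics/w1.png

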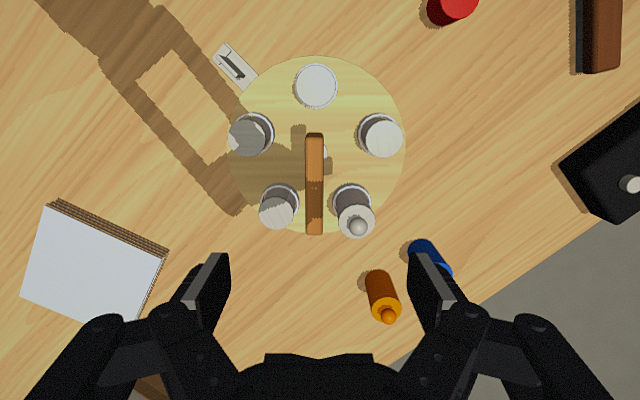

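```bash
python3 - <<'E'
from h import *
r=np.load('w1.npy',allow_pickle=True).item()
a=topw((314,138),r,.187);b=topw((314.5,210),r,.187);c=topw((314.5,234),r,.187);print(a,b,c,(a+c)/2,np.degrees(np.arctan2(*(b-a)[1::-1])),np.linalg.norm(c-a))
for px in((217,47),(228,63),(240,77)):print(topw(px,r,.046))
for t in ('index','jar1','handle'):
  for d in manip.landmark_of('wrist','index'):print(d)
im=r['image'];cv2.imwrite('pics/wz.png',cv2.resize(im[20:260,200:420],(733,600)[0:2] if 0 else (550,600),interpolation=cv2.INTER_CUBIC))
E
```

```text
[ 0.52834327 -0.01030485  0.187     ] [ 0.57496024 -0.05365751  0.187     ] [ 0.59208764 -0.06979476  0.187     ] [ 0.56021546 -0.04004981  0.187     ] -42.92208708805703 0.08719170311325647
[ 0.38823504 -0.03663041  0.046     ]
[ 0.4087467  -0.04026663  0.046     ]
[ 0.42911991 -0.04145054  0.046     ]
```

View pics/wz.png

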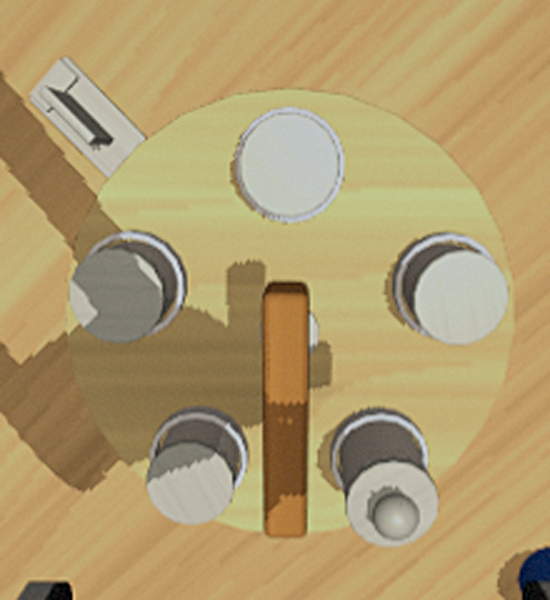

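```bash
python3 - <<'E'
from h import *
r=np.load('w1.npy',allow_pickle=True).item();t=np.load('t1.npy',allow_pickle=True).item()
A=np.array([.561,-.0405])
def s(w): d=w[:2]-A;print(w.round(4),np.degrees(np.arctan2(d[1],d[0]))%360,np.hypot(*d))
for px in((220,50.8),(251.4,82.8)):s(topw(px,r,.002))
for px in((270+285.5/4,140+452/4),(270+286.5/4,140+531/4)):s(topw(px,t,.002))
for px in((270+291/4,140+130/4),(270+295/4,140+123/4)):s(topw(px,t,.11))
print((np.array([.561,-.0405,.163])-pose()[2])@pose()[1]*1000)
im=t['image'];cv2.imwrite('pics/tz.png',cv2.resize(im[140:290,270:420],(600,600)))
E
```

```text
[ 0.3814 -0.0434  0.002 ] 180.93773432392018 0.1796137931738363
[ 0.4366 -0.0425  0.002 ] 180.91000190199082 0.12445949482180238
[ 0.4331 -0.0444  0.002 ] 181.75531658839267 0.1279261269157994
[ 0.3785 -0.0435  0.002 ] 180.95038390279493 0.18255357774065464
[ 0.6401 -0.0497  0.11  ] 353.3546995241933 0.07966267507659812
[ 0.6448 -0.0525  0.11  ] 351.85300223391937 0.08464470126773617
[ -2.69576     -3.57421923 128.37593433]
```

Call:
send_rows(steps=[-3,-3,15,0,-3,-3,35,0,-3,-3.5,55,0,-3,-3.5,75,0,-3,-3.5,92,0,-3,-3.5,107,0,-3,-3.5,118,0,-3,-3.5,125,0,-3,-3.5,127,0,-3,-3.5,127,0])

```text
clock: 4.65
position: [0.5615, -0.0408, 0.1644]
tcp_rot: [0.0, 0.367, 0.93, 0.0]
force: [-1.0, -0.2, 0.8]
gripper_width: 0.993
```

```bash
python3 - <<'E'
from h import *
o,R,p=pose();print(p,o['joint_pos'],o['force'])
snap('wrist','w2')
E
```

```text
[ 0.56149724 -0.04079798  0.1644174 ] [-1.47566904e-01  3.39272033e-01  1.61237520e+00  9.72880023e-06
  1.18973970e+00 -9.66550087e-01] [-0.9696706  -0.20876061  0.8291902 ]
```

View pics/w2.png

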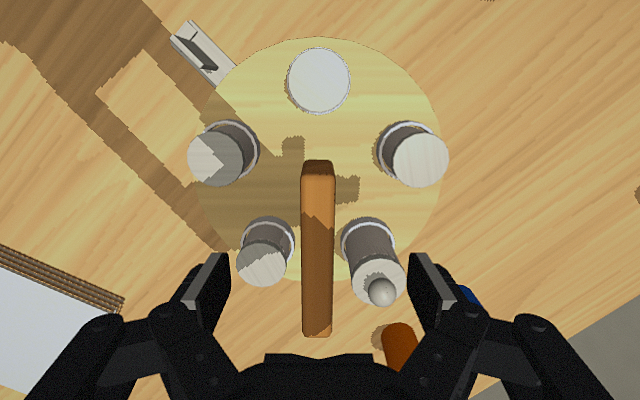

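Call:
send_rows(steps=[0,0,0,0,0,0,0,0,0,0,0,0,0,0,0,0,0,0,0,0,0,0,0,0,0,0,0,0,0,0,0,0,0,0,0,0,0,0,0,0], jaw=0, grip_force=40)

```text
clock: 5.7
position: [0.5609, -0.0412, 0.1647]
tcp_rot: [-0.0, 0.367, 0.93, -0.0]
force: [-2.1, -1.9, 6.3]
gripper_width: 0.175
```

```bash
python3 - <<'E'
from h import *
o,R,p=pose();print(p,o['gripper_width'],o['force'],o['moment'])
snap('wrist','w3')
E
```

```text
[ 0.56090222 -0.04123843  0.16465218] 0.17547589829979474 [-2.07522482 -1.8909255   6.27239364] [-0.39653042  0.51003511  0.0371948 ]
```

View pics/w3.png

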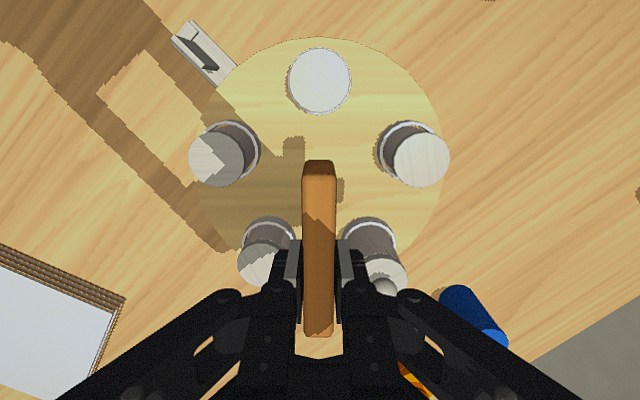

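Call:
send_rows(steps=[0,0,0,0.01,0,0,0,0.03,0,0,0,0.06,0,0,0,0.1,0,0,0,0.15,0,0,0,0.2,0,0,0,0.25,0,0,0,0.3,0,0,0,0.35,0,0,0,0.4])

```text
clock: 6.75
position: [0.5605, -0.0415, 0.1646]
tcp_rot: [-0.0, 0.545, 0.838, -0.001]
force: [-4.7, -4.2, 6.5]
gripper_width: 0.174
```

```bash
python3 - <<'E'
from h import *
o,R,p=pose();print(p,o['joint_pos'],o['gripper_width'],o['force'],o['moment'],np.degrees(np.arctan2(R[1,1],R[0,1])))
snap('wrist','w4')
E
```

```text
[ 0.56047712 -0.04154154  0.16463876] [-0.14807075  0.33848721  1.61300978 -0.00169359  1.19115109 -0.56468489] 0.17395095286215193 [-4.74883418 -4.20902122  6.45143798] [-0.5995772   0.70817254  0.05879205] 23.90620197747693
```

View pics/w4.png

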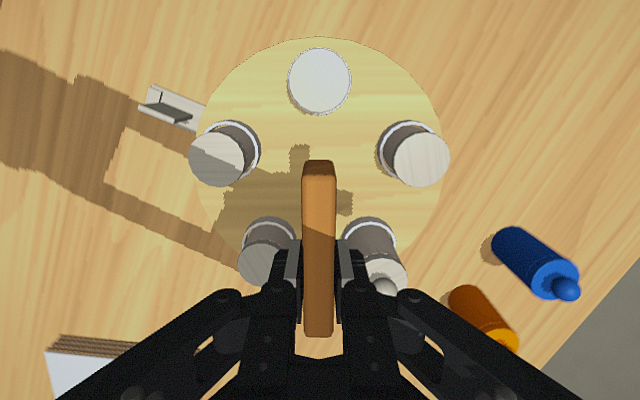

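Call:
send_rows(steps=[0,0,0,0.05,0,0,0,0.11,0,0,0,0.18,0,0,0,0.25,0,0,0,0.32,0,0,0,0.39,0,0,0,0.46,0,0,0,0.53,0,0,0,0.6,0,0,0,0.66])

```text
clock: 7.8
position: [0.5596, -0.0416, 0.1646]
tcp_rot: [-0.0, 0.788, 0.616, -0.002]
force: [-5.8, -3.3, 8.0]
gripper_width: 0.172
```

Call:
send_rows(steps=[0,0,0,0.06,0,0,0,0.12,0,0,0,0.18,0,0,0,0.25,0,0,0,0.32,0,0,0,0.39,0,0,0,0.46,0,0,0,0.53,0,0,0,0.6,0,0,0,0.66])

```text
clock: 8.8
position: [0.5589, -0.0412, 0.1646]
tcp_rot: [-0.0, 0.945, 0.328, -0.002]
force: [-8.3, -2.9, 9.7]
gripper_width: 0.178
```

Call:
send_rows(steps=[0,0,0,0.06,0,0,0,0.12,0,0,0,0.18,0,0,0,0.25,0,0,0,0.32,0,0,0,0.39,0,0,0,0.46,0,0,0,0.52,0,0,0,0.57,0,0,0,0.6])

```text
clock: 9.8
position: [0.5586, -0.0404, 0.1646]
tcp_rot: [-0.0, 0.999, 0.034, -0.002]
force: [-7.7, -0.1, 10.1]
gripper_width: 0.172
```

```bash
python3 - <<'E'
from h import *
o,R,p=pose();print(p,o['joint_pos'],o['gripper_width'],o['force'],o['moment'],np.degrees(np.arctan2(R[1,1],R[0,1])))
snap('wrist','w5')
E
```

```text
[ 0.55859239 -0.04040791  0.16462836] [-1.47548322e-01  3.37663857e-01  1.61438311e+00 -1.36001610e-04
  1.19418442e+00  1.35499736e+00] 0.1722387906696415 [-7.66034041 -0.12011336 10.08864372] [-0.10262817  1.27963763  0.09719191] -86.08675727249228
```

View pics/w5.png

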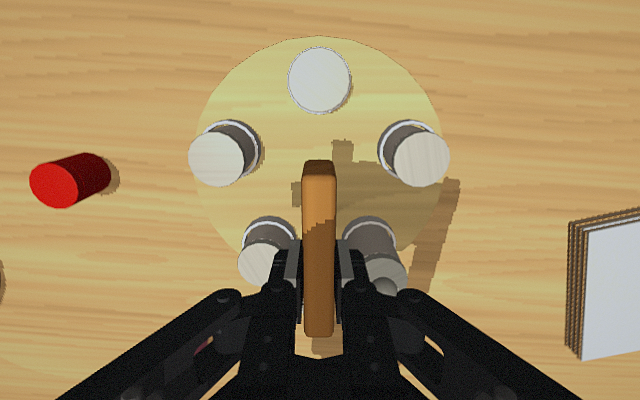

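Call:
send_rows(steps=[0,0,0,0.05,0,0,0,0.12,0,0,0,0.19,0,0,0,0.26,0,0,0,0.33,0,0,0,0.4,0,0,0,0.47,0,0,0,0.54,0,0,0,0.6,0,0,0,0.64])

```text
clock: 10.85
position: [0.5588, -0.0396, 0.1646]
tcp_rot: [-0.0, 0.959, -0.282, -0.002]
force: [-7.6, 2.4, 7.6]
gripper_width: 0.175
```

Call:
send_rows(steps=[0,0,0,0.02,0,0,0,0.03,0,0,0,0.04,0,0,0,0.04,0,0,0,0.04,0,0,0,0.04])

```text
clock: 11.45
position: [0.5589, -0.0396, 0.1646]
tcp_rot: [-0.0, 0.954, -0.3, -0.002]
force: [-7.9, 1.4, 8.7]
gripper_width: 0.174
```

```bash
python3 - <<'E'
from h import *
o,R,p=pose();print(p,o['joint_pos'],o['gripper_width'],o['force'],o['moment'],np.degrees(np.arctan2(R[1,1],R[0,1])))
snap('wrist','w6')
for c in('side','top'):
  r=snap(c,c+'6');np.save(c+'6.npy',r,allow_pickle=True)
  for t in('turntable','handle','marked_jar','jar1'):
    print(c,t,[(np.round(d['at'],3).tolist(),round(d['p'],2)) for d in manip.landmark_of(c,t)])
im=r['image'];cv2.imwrite('pics/tz6.png',cv2.resize(im[140:290,270:420],(600,600)))
im=cv2.imread('pics/side6.png');cv2.imwrite('pics/sz6.png',cv2.resize(im[160:280,250:410],(800,600)))
E
```

```text
[ 0.55886524 -0.03955273  0.16464284] [-1.47025829e-01  3.37721607e-01  1.61424746e+00  1.54013983e-03
  1.19397054e+00  2.03353209e+00] 0.17438719948087958 [-7.8902598   1.3582298   8.66405723] [ 0.22597206  1.12397677 -0.03761745] -124.96932949604346
side turntable [([0.561, -0.036, 0.013], 0.92)]
side handle [([0.627, 0.007, 0.032], 0.41)]
side marked_jar [([0.787, -0.118, -0.002], 0.89), ([0.477, -0.039, 0.03], 0.85), ([0.793, -0.026, -0.003], 0.59), ([0.688, 0.32, 0.003], 0.26)]
side jar1 [([0.536, -0.126, 0.029], 0.76), ([0.632, -0.092, 0.03], 0.75), ([0.628, 0.004, 0.03], 0.75), ([0.324, 0.107, -0.002], 0.57), ([0.539, 0.201, 0.003], 0.56), ([0.532, 0.04, 0.027], 0.44)]
top turntable [([0.562, -0.038, 0.013], 0.73)]
top handle [([0.559, -0.039, 0.169], 0.58), ([0.413, 0.422, 0.002], 0.34)]
top marked_jar [([0.787, -0.115, 0.004], 0.74), ([0.473, -0.04, 0.026], 0.63), ([0.685, 0.321, -0.004], 0.48)]
top jar1 [([0.539, 0.2, -0.001], 0.63), ([0.326, 0.109, 0.002], 0.6), ([0.532, 0.042, 0.026], 0.58)]
```

View pics/tz6.png

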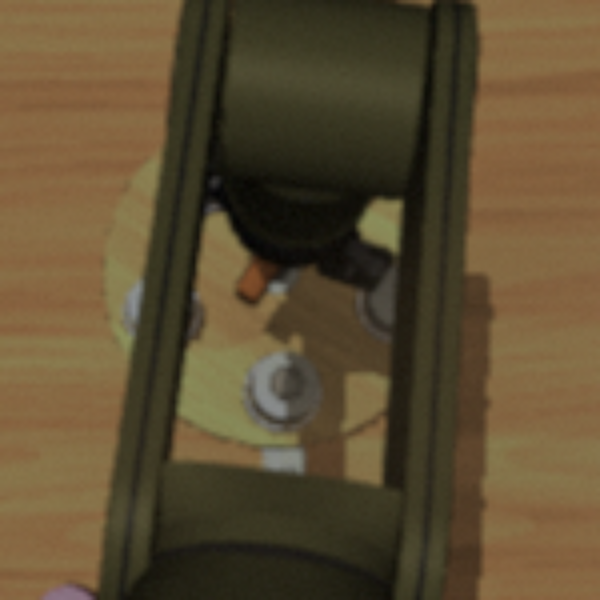

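View pics/sz6.png

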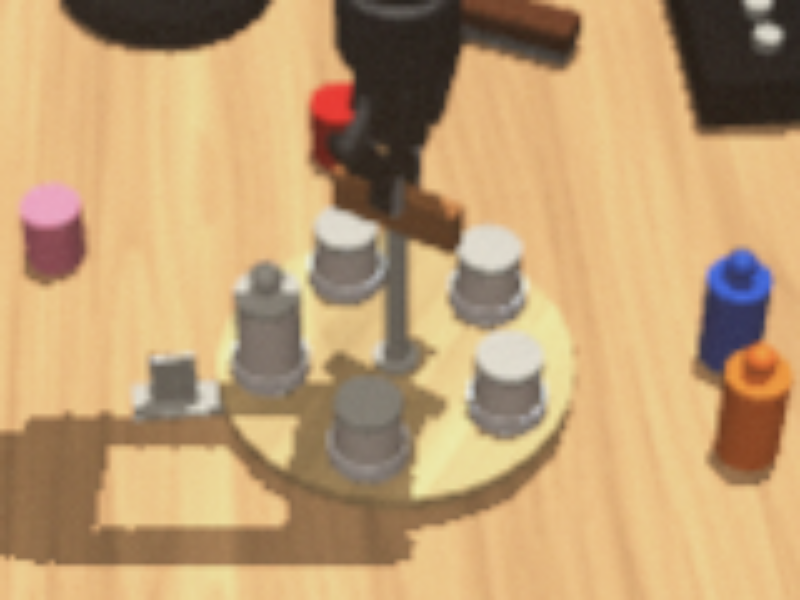

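View pics/w6.png

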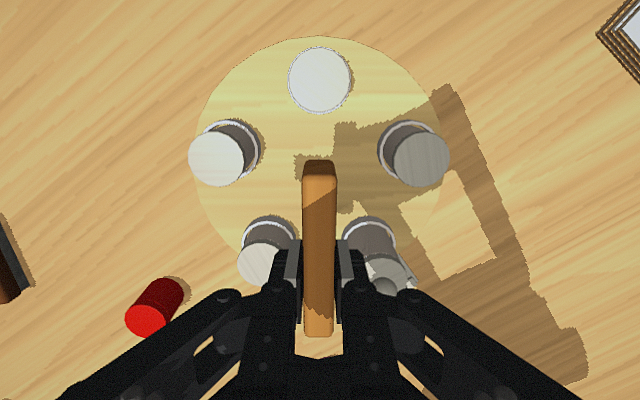

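```bash
python3 - <<'E'
from h import *
t=np.load('top6.npy',allow_pickle=True).item()
for px,z in(((282,392),.042),((282,386),.102),((289,383),.114),((284,460),.002)):print(topw((270+px[0]/4,140+px[1]/4),t,z))
t=np.load('side6.npy',allow_pickle=True).item()
for px,z in(((271,364),.042),((265,278),.114),((175,388),.002)):print(topw((250+px[0]/5,160+px[1]/5),t,z))
E
```

```text
[ 0.47237596 -0.04158005  0.042     ]
[ 0.47199019 -0.03931182  0.102     ]
[ 0.47292482 -0.04338993  0.114     ]
[ 0.42758556 -0.04320568  0.002     ]
[ 0.47781753 -0.05573317  0.042     ]
[ 0.47670033 -0.04602174  0.114     ]
[ 0.41192287 -0.03575186  0.002     ]
```

Call:
send_rows(steps=[0,0,0,0,0,0,0,0,0,0,0,0,0,0,0,0,0,0,0,0])

```text
clock: 12.5
position: [0.5589, -0.0395, 0.1646]
tcp_rot: [-0.0, 0.954, -0.3, -0.002]
force: [-8.1, 2.4, 9.2]
gripper_width: 0.17
```

```bash
python3 - <<'E'
from h import *
o=manip.get_obs();print(o['clock'],o['joint_velocities'].round(4),o['gripper_width'],o['force'])
print(manip.finish_job())
E
```

```text
12.5 [ 0.0011 -0.0004 -0.0015  0.0012 -0.0001 -0.0011] 0.16966745892847157 [-8.09809363  2.3610745   9.24140794]
the job is handed in; nothing more can be done
None
```

I gripped the bar handle with 40 N and turned the caddy about 172° clockwise (seen from above) in one grip. I handed the job in at 12.5 s, still holding it.

**Alignment:** the last check put the marked jar (silver ball knob) at about (0.474, -0.041). That is within about 3 mm of the axis-to-fin line by the top camera and the networks' estimates, against 12 mm allowed. My own side-camera readings did not agree: hand-picked points put the jar at y = -0.046 (knob) and y = -0.056 (cup rim). The rim reading would be about 14 mm off the line, outside the tolerance. The side-camera point on the index strip was also off, by about 7 mm the other way. I judged these side points to be poor picks and went by the other estimates.

**Stillness and jars:** the arm was at rest with the grip steady. All five jars looked upright and seated. No jar contact was seen, and the arm stayed away from the records, sleeves and brush. `finish_job` gave no verdict.

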